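# Strip the blue-capped filter housing

### The arm

A 7-joint arm with a two-finger parallel gripper is mounted at the origin on the work surface. World frame = base frame: x ahead of the robot, y to its left, z up, the work surface at z = 0. Lengths are in m, angles in rad, forces in N, time in s.
With the tool pointing down it reaches from about 0.425 to 0.925 m from the base axis. Payload 6.8 kg.
Tool frame: the origin (TCP) lies on the front face of the gripper's body, between the roots of the fingers; the fingertips stand 73 mm ahead of it and the grasp point (between the pads) lies 54 mm ahead of it; z points along the fingers, x is the direction in which the jaws open and shut, and the axes are right-handed (so a half turn about z gives the same grasp; the last joint's range is limited). The gripper opens to 85 mm and grips with 20 to 120 N. Pads are 22 mm wide; open, the fingers measure 114 mm over their backs; the gripper's body (76 mm by 85 mm) begins 54 mm behind the grasp point. The pads swing forward as they close: fully open they stand 13 mm farther back than shut.
Start: joints at [-1.432, 0.477, 0.022, 1.555, -0.011, 1.109, -0.083], TCP at [0.165, 0.655, 0.304] pointing down, gripper open.
Joint ranges: [-2.96, 2.96], [-0.34, 2.1], [-1.41, 1.46], [0.24, 2.44], [-1.37, 4.51], [0.17, 1.92], [-2.96, 2.96]. Speed limits (rad/s): [2.39, 2.39, 3.14, 3.14, 3.14, 3.14, 3.14].

### API

Orientations are given as a unit quaternion [w, x, y, z].
In Python, from station import get_obs, read_camera, hand_in gives the robot as it stands. The module is installed in compiled form; this text tells all that it offers.
- The arm moves only by the shell command python3 -m creep 'ROWS' [FORCE]. ROWS is JSON, a list that holds one entry, the list of rows, each a list of 7 numbers: the turn, a rotation vector about the tool's x, y, z in rad, then the shift along the tool's x, y, z in m, then the finger opening in m, from 0 to 0.0854. A call has 1 to 20 rows; each row shifts and turns the pose as measured when the row begins, along the tool's axes as they then stand; what a row does not reach is not made up. A row lasts 1/12 s, in which the tool goes at most 41.7 mm and 7.16 degrees, less where a joint would pass 70% of its speed; a pose out of reach is approached as far as the arm can. A call is refused whole if a number of a shift passes 0.0417 or a number of a turn 0.125, either way. A call with a gripper value outside its range is refused whole. The fingers move at their own pace and stop on an object; FORCE is the grip in N (left out, the last holds). Time passes only in rows, so rows that do not move let the fingers close. It gives the time, the measured TCP pose, the force and the opening at its end, in the units of the state.
- get_obs(): the state, without advancing time (a new reading comes with each control period).
- read_camera(name): name is "side" or "top"; returns a dict with "color" (420x560x3 uint8, red, green, blue), "range_z" (420x560 float32, m along the optical axis (not along the pixel's ray), 0 where there is no reading), "fovy" (degrees; the focal length in pixels is half the picture's height over the tangent of half this angle, whatever the lens; pixels are square), "cx", "cy" (the principal point, pixels), "rvec" (rotation vector, rad) and "tvec" (3), from world to camera coordinates, as OpenCV has them. Camera axes: x right, y down, z forward; pixel columns grow to the right and rows downward; lengths in m; the calibration is good to about 2 mm. A picture is of the moment at which its call begins.
- hand_in(): hands the job in, once; it reports no verdict.
The state is a dict: "t": time; "q": joint angles; "joint_vel": joint speeds; "joint_torque": joint torques, N m; "eef_pos": TCP position; "tool_rot": TCP orientation; "contact_force": force on the tool from outside, world axes, zero at the start; "torque": the same for the moment, N m; "gripper_width": opening from 0.0 (shut) to 1.0 (fully open).
Only numpy, scipy, OpenCV 4.12 (cv2) and the standard library are available. Lean on these libraries where they do the work, as an engineer would, in place of code of your own. Each camera call takes 0.05 s, during which the arm holds its last target.

### The job

Take the filter housing with the blue cap apart: first lift the blue cap off and set it down upright, knob up, wholly on the round green mat, then lift the used brown filter out of the opened housing and stand it upright in the grey tray. Set both parts down rather than dropping them, let go of them, and leave the orange-capped housing, the white spare filter and the jug as they are.

Things in the scene. Friction and masses are not known exactly. Their poses are not given: they have to be found in the camera images.
- blue_housing_seat (a point): Fixed round aluminium bowl under the blue cap, 96 mm across, 72 mm inside, inner floor 8 mm above the bench. The point is on its axis, 50 mm above the bench, level with the ledge the cap rests on; a collar (88 mm inside) rises to 56 mm. x points along its outlet pipe to a small pressure gauge, 84 mm high, 44 mm wide, 88 to 112 mm from the axis.
- blue_cap_center (a point): Loose blue bell, 160 g, open below, 82 mm across, 68 mm high, flat roof (72 mm across) with an upright round black knob 30 mm in diameter, 40 mm tall. Rests freely on the housing's ledge; lift straight up, at least 60 mm to clear the filter. Point: on its axis half-way up, 54 mm above its lower rim, 14 mm above which is the roof and 54 mm above which the knob's top. z up through the knob.
- used_filter_center (a point): Loose used filter, 90 g, on the housing's floor, hidden until the cap is off, up to 8 mm off the housing's axis: brown cylinder 44 mm in diameter, 45 mm tall, with a red round stem 18 mm in diameter, 45 mm tall on top. Point: on its axis at the foot of the stem, half-way up, 45 mm above the underside. The stem stands 42 mm out of the opened housing. z up through the stem.
- mat_top (a point): Round green mat, 160 mm in diameter and 5 mm thick, fixed on the bench. The point is the centre of its top face, z up.
- tray_in (a point): Shallow square grey tray, fixed on the bench, 170 mm by 170 mm outside, walls 4 mm thick and 22 mm high, empty. The point is the centre of its inner floor; x and y run parallel to its walls, z up. Inside it measures 162 mm each way.
- orange_cap_center (a point): The cap of a second, identical filter housing, orange bell with a black knob, same size as the blue one; point half-way up its axis. Its housing (same as the other) stays closed. To be left alone.
- spare_filter_center (a point): White spare filter with a white stem, same size as the used one, standing loose on the bench; point half-way up its axis (45 mm above the bench). To be left alone.
- jug_center (a point): Loose small white plastic jug, 80 mm across and 80 mm tall, with a handle; point on its axis half-way up. To be left alone.

How it is judged:
On the way, in this order (a step that is already met when the one before it is completed fails the run):
1. the blue cap stands upright on the green mat, let go (horizontal distance between blue_cap_center and mat_top below 0.045 m and angle between blue_cap_center's own z axis and vertical below 0.17 rad and z of blue_cap_center in the frame of mat_top between 0.046 and 0.062 m and linear speed of blue_cap below 0.03 m/s and contact force between blue_cap and the fingers below 0.2 N), for 0.2 s.
2. the used filter stands upright in the grey tray, let go (x of used_filter_center in the frame of tray_in between -0.066 and 0.066 m and y of used_filter_center in the frame of tray_in between -0.066 and 0.066 m and angle between used_filter_center's own z axis and vertical below 0.17 rad and z of used_filter_center in the frame of tray_in between 0.037 and 0.053 m and linear speed of used_filter below 0.03 m/s and contact force between used_filter and the fingers below 0.2 N), for 0.2 s.
At the end, for the whole second after the job is handed in: The blue cap stands knob up (within 10 degrees) on the mat, its axis within 45 mm of the mat's centre; the used filter stands stem up (within 10 degrees) on the tray's floor inside its walls; both are still and released; the orange cap, spare filter and jug are within 20 mm of where they were (all of step 1 and all of step 2 and distance of each of orange_cap_center, spare_filter_center, jug_center from where it was at the start of the episode below 0.02 m); the robot touches nothing.
It fails at once if the orange cap moved more than 20 mm or tipped (distance of orange_cap_center from where it was at the start of the episode above 0.02 m or angle between orange_cap_center's own z axis and vertical above 0.2 rad).
It fails at once if the spare filter moved more than 20 mm or tipped (distance of spare_filter_center from where it was at the start of the episode above 0.02 m or angle between spare_filter_center's own z axis and vertical above 0.2 rad).
It fails at once if the jug moved more than 20 mm or tipped (distance of jug_center from where it was at the start of the episode above 0.02 m or angle between jug_center's own z axis and vertical above 0.2 rad).
It fails at once if the blue cap dropped: faster than 0.7 m/s close above the surface it is set on (linear speed of blue_cap above 0.7 m/s and height (world z) of blue_cap_center below 0.085 m).
It fails at once if the used filter dropped: faster than 0.7 m/s close above the surface it is set on (linear speed of used_filter above 0.7 m/s and height (world z) of used_filter_center below 0.075 m).
It also fails if it takes over 69 s, if anything falls off the work surface, if the arm or the gripper's body presses on something with over 40 N, if the wrist force passes 120 N, or if a joint passes its speed limit or range.

## Working session

There is one attempt and no reset: what is moved stays moved. The work goes in short steps, Python scripts to look and compute and a shell command to move; the robot and the scene stay as the last step left them, time stands still between calls to the robot, and variables do not carry over. Pictures are saved under pics/ and viewed, and the job is handed in when it is done.

```bash
mkdir -p pics; cat > h.py <<'E'
import numpy as np,cv2
from station import get_obs,read_camera
from scipy.spatial.transform import Rotation as R
def cam(n):
    c=read_camera(n); f=210/np.tan(np.radians(c['fovy'])/2)
    c['f']=f; c['R']=cv2.Rodrigues(np.array(c['rvec'],float))[0]; c['t']=np.array(c['tvec'],float).ravel(); return c
def pts(c):
    z=c['range_z'].astype(float); v,u=np.mgrid[:z.shape[0],:z.shape[1]]
    P=np.stack([(u-c['cx'])/c['f']*z,(v-c['cy'])/c['f']*z,z],-1)
    return (P-c['t'])@c['R']
def plane(c,u,v,h):
    d=np.array([(u-c['cx'])/c['f'],(v-c['cy'])/c['f'],1])@c['R']; o=-c['R'].T@c['t']
    return o+d*(h-o[2])/d[2]
def save(c,n): cv2.imwrite('pics/'+n,c['color'][:,:,::-1])
E
python3 - <<'E'
from h import *
for n in('top','side'):
    c=cam(n); save(c,n+'0.png'); print(n,c['f'],c['cx'],c['cy'],-c['R'].T@c['t'],c['R'][2], (c['range_z']>0).mean())
o=get_obs(); print(o)
E
```

```text
top 486.44116453816713 278.65833199013287 209.49732109700042 [0.38005499 0.00184987 1.22450941] [ 0.13620008  0.00129803 -0.9906805 ] 0.9960289115646258
side 415.65014243469193 278.83481768850453 214.94718745916987 [ 0.19599079 -0.67843516  0.52702525] [ 0.39987539  0.76285752 -0.50808275] 0.996062925170068
{'t': 0.1, 'q': array([-1.43209575,  0.47773596,  0.0223318 ,  1.5563457 , -0.01148419,
        1.10931742, -0.08305593]), 'joint_vel': array([-1.17431574e-03, -7.32007736e-05,  6.30717746e-04, -1.83290888e-03,
       -1.45955245e-03,  7.43390003e-04,  8.39280005e-04]), 'joint_torque': array([ 4.30989297e-03, -5.97760177e+01,  1.61361236e+00, -2.81953597e+01,
        1.28073263e-02,  5.09190097e-03, -7.26187750e-06]), 'eef_pos': array([0.16480226, 0.65414279, 0.30301313]), 'tool_rot': array([ 5.66243738e-04,  7.88740592e-01,  6.14725609e-01, -6.19312436e-04]), 'contact_force': array([-0.03268298, -0.10436759, -0.54526743]), 'torque': array([ 0.0291564 ,  0.05540803, -0.00929127]), 'gripper_width': 0.999667862259917}
```

View pics/top0.png

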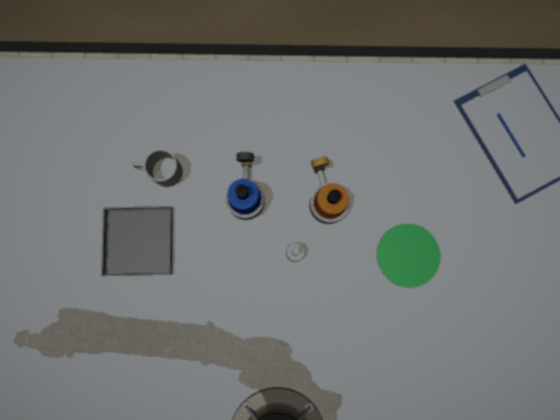

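View pics/side0.png

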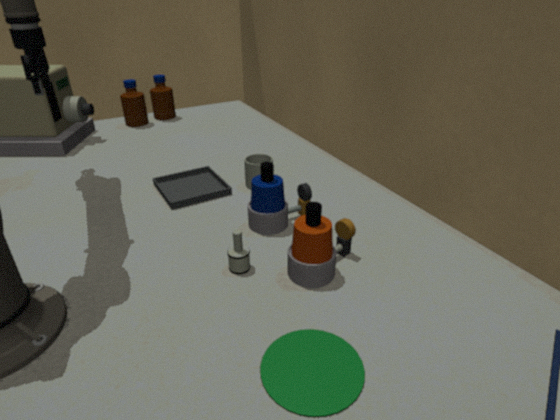

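The top view shows the tray (138,241), jug (163,168), blue cap (243,196), orange cap (331,200), spare filter (296,251) and mat (408,255). The side view shows both housings in a row, with the spare filter in front of them. Next I'll measure them.

```bash
python3 - <<'E'
from h import *
for n in('top','side'):
    c=cam(n); P=pts(c); hsv=cv2.cvtColor(c['color'],cv2.COLOR_RGB2HSV); H,S,V=[hsv[...,i].astype(int) for i in range(3)]
    ws=(np.abs(P[...,1])<.6)&(P[...,0]>.2)&(P[...,0]<.85)
    def rep(name,m):
        m=m&ws; k,l,st,ce=cv2.connectedComponentsWithStats(m.astype(np.uint8))
        if k<2: print(name,'none');return
        i=1+np.argmax(st[1:,4]); m=l==i; (u,v),r=cv2.minEnclosingCircle(np.argwhere(m)[:,::-1].astype(np.float32))
        q=P[m]; print(n,name,st[i,4],'cc',ce[i].round(1),'pmed',np.median(q,0).round(4),'mid',((np.percentile(q,1,0)+np.percentile(q,99,0))/2).round(4),'ext',(np.percentile(q,99,0)-np.percentile(q,1,0)).round(3))
        return m
    rep('mat',(H>45)&(H<80)&(S>120))
    z=P[...,2]
    # bench z
    print('bench',np.percentile(z[ws],[5,30,50]))
    rep('blue',(H>100)&(H<130)&(S>120)&(z>.05))
    rep('orange',(H<18)&(S>150)&(z>.05)&(z<.13))
    for nm,cx,cy in(('bl',.55,.05),('or',.55,-.1)):pass
    kn=(z>.13)&(z<.19)
    k,l,st,ce=cv2.connectedComponentsWithStats((kn&ws).astype(np.uint8))
    for i in range(1,k):
        if st[i,4]>20:
            q=P[l==i];print(n,'knob?',st[i,4],ce[i].round(1),q.mean(0).round(4),((q.min(0)+q.max(0))/2).round(4),np.ptp(q,0).round(3), 'onplane',plane(c,*ce[i],.158).round(4))
    k,l,st,ce=cv2.connectedComponentsWithStats(((z>.012)&ws).astype(np.uint8))
    for i in range(1,k):
        if st[i,4]>40:
            q=P[l==i];print(n,'obj',st[i,4],ce[i].round(1),'mid',((q.min(0)+q.max(0))/2).round(4),np.ptp(q,0).round(3),'zmax',q[:,2].max().round(3))
E
```

```text
top mat 3018 cc [408.3 255.1] pmed [ 0.4366 -0.3215  0.0053] mid [ 0.4375 -0.3212  0.0055] ext [0.144 0.145 0.012]
bench [-0.00332203 -0.00045228  0.00095333]
top blue 750 cc [243.9 196.6] pmed [0.5578 0.0821 0.1183] mid [0.5648 0.0845 0.1161] ext [0.071 0.069 0.089]
top orange 692 cc [330.4 201.5] pmed [ 0.5492 -0.1129  0.1177] mid [ 0.5571 -0.1177  0.0986] ext [0.069 0.069 0.05 ]
top knob? 161 [241.4 191.4] [0.5666 0.0868 0.1564] [0.5682 0.0869 0.1484] [0.029 0.028 0.03 ] onplane [0.5663 0.0866 0.158 ]
top knob? 162 [333.7 196. ] [ 0.5589 -0.1188  0.1556] [ 0.5602 -0.1192  0.1476] [0.029 0.027 0.033] onplane [ 0.5585 -0.1186  0.158 ]
top obj 761 [159.6 166.7] mid [0.5312 0.1843 0.6184] [0.302 0.365 1.212] zmax 1.225
top obj 1581 [244.6 191.8] mid [0.5297 0.0683 0.6183] [0.299 0.133 1.212] zmax 1.225
top obj 1589 [327.4 196.4] mid [ 0.5253 -0.083   0.6183] [0.29  0.17  1.212] zmax 1.225
top obj 639 [134.8 239. ] mid [0.4644 0.2224 0.6183] [0.173 0.441 1.213] zmax 1.225
top obj 272 [294.7 251.8] mid [ 0.4205 -0.0287  0.6187] [0.081 0.061 1.212] zmax 1.225
side mat 6987 cc [312.1 372.
[... 180 characters left out ...]
607 0.0951] mid [0.562  0.0797 0.0896] ext [0.067 0.061 0.069]
side orange 1550 cc [311.9 240.6] pmed [ 0.5442 -0.1449  0.0964] mid [ 0.5545 -0.1249  0.0873] ext [0.067 0.068 0.067]
side knob? 209 [266.3 169. ] [0.5639 0.0816 0.1475] [0.5669 0.0887 0.145 ] [0.03  0.034 0.029] onplane [0.5538 0.0607 0.158 ]
side knob? 306 [312.7 210.6] [ 0.5557 -0.1253  0.1482] [ 0.5595 -0.1208  0.1446] [0.03  0.031 0.029] onplane [ 0.5464 -0.1396  0.158 ]
side obj 6548 [294.9 221.4] mid [0.5961 0.0833 0.0858] [0.17  0.503 0.147] zmax 0.16
side obj 620 [191.3 184.9] mid [0.4623 0.3567 0.0187] [0.176 0.179 0.013] zmax 0.025
side obj 629 [237.7 252. ] mid [ 0.438  -0.038   0.0519] [0.043 0.044 0.079] zmax 0.092
```

```bash
cat > to.py <<'E'
import sys; from h import *
def go(x,y,z):
    o=get_obs(); w,a,b,c=o['tool_rot']; T=R.from_quat([a,b,c,w])
    d=T.inv().apply(np.array([x,y,z])-o['eef_pos']); zt=T.apply([0,0,1]); v=T.inv().apply(np.cross(zt,[0,0,-1]))
    print('t',round(o['t'],2),'pos',o['eef_pos'].round(4),'shift',d.round(4),'levelturn',v.round(4),'xdir',T.apply([1,0,0]).round(3),'g',round(o['gripper_width'],3),'F',o['contact_force'].round(1),'q',o['q'].round(2))
go(*map(float,sys.argv[1:4]))
E
python3 to.py 0.567 0.087 0.30
python3 -m creep '[[[0,0,0,-0.015,0.0175,0,0.085],[0,0,0,-0.0227,0.0265,0,0.085],[0,0,0,-0.0227,0.0265,0,0.085],[0,0,0,-0.0227,0.0265,0,0.085]]]' 40
python3 to.py 0.567 0.087 0.30
```

```text
t 0.2 pos [0.1648 0.6543 0.3033] shift [-0.4518  0.5285  0.0038] levelturn [0.0001 0.0011 0.    ] xdir [ 0.244  0.97  -0.001] g 0.999 F [-0.4  0.2  0.8] q [-1.43  0.48  0.02  1.56 -0.01  1.11 -0.08]
t: 0.53
eef_pos: [0.2322, 0.5531, 0.3008]
tool_rot: [-0.002, 0.784, 0.621, -0.002]
contact_force: [0.3, 0.4, 0.4]
gripper_width: 0.995
t 0.53 pos [0.2322 0.5531 0.3008] shift [-0.3768  0.4329 -0.0012] levelturn [-0.0051  0.0005 -0.    ] xdir [ 0.23   0.973 -0.001] g 0.995 F [0.3 0.4 0.4] q [-1.3   0.36  0.04  1.75 -0.02  1.04  0.08]
```

```bash

python3 -m creep '[[[0,0,0,-0.024,0.0275,0,0.085],[0,0,0,-0.024,0.0275,0,0.085],[0,0,0,-0.024,0.0275,0,0.085],[0,0,0,-0.024,0.0275,0,0.085],[0,0,0,-0.024,0.0275,0,0.085],[0,0,0,-0.024,0.0275,0,0.085],[0,0,0,-0.024,0.0275,0,0.085],[0,0,0,-0.024,0.0275,0,0.085],[0,0,0,-0.024,0.0275,0,0.085],[0,0,0,-0.024,0.0275,0,0.085],[0,0,0,-0.024,0.0275,0,0.085],[0,0,0,-0.024,0.0275,0,0.085],[0,0,0,-0.024,0.0275,0,0.085]]]'
python3 to.py 0.567 0.087 0.30
```

```text
t: 1.62
eef_pos: [0.5176, 0.1465, 0.2992]
tool_rot: [-0.002, 0.783, 0.622, -0.001]
contact_force: [0.8, 1.2, -0.6]
gripper_width: 0.992
t 1.62 pos [0.5176 0.1465 0.2992] shift [-0.0468  0.0616 -0.0012] levelturn [-0.0051 -0.0014  0.    ] xdir [0.226 0.974 0.001] g 0.992 F [ 0.8  1.2 -0.6] q [-0.63  0.26  0.29  1.9  -0.09  0.99  1.04]
```

```bash

python3 -m creep '[[[-0.005,-0.0014,0,-0.0156,0.0205,0,0.085],[0,0,0,-0.0156,0.0205,0,0.085],[0,0,0,-0.0156,0.0205,0,0.085],[0,0,0,0,0,0,0.085],[0,0,0,0,0,0,0.085]]]'
python3 to.py 0.567 0.087 0.199
python3 - <<'E'
from h import *
for n in('top','side'): save(cam(n),n+'1.png')
E
```

```text
t: 2.03
eef_pos: [0.5724, 0.0729, 0.2993]
tool_rot: [0.002, 0.787, 0.617, -0.0]
contact_force: [-0.2, 1.3, -0.0]
gripper_width: 1.003
t 2.03 pos [0.5724 0.0729 0.2993] shift [ 0.0128 -0.0089  0.1002] levelturn [0.0034 0.0036 0.    ] xdir [ 0.24   0.971 -0.004] g 1.003 F [-0.2  1.3 -0. ] q [-0.5   0.33  0.33  1.82 -0.12  1.01  1.21]
```

View pics/side1.png

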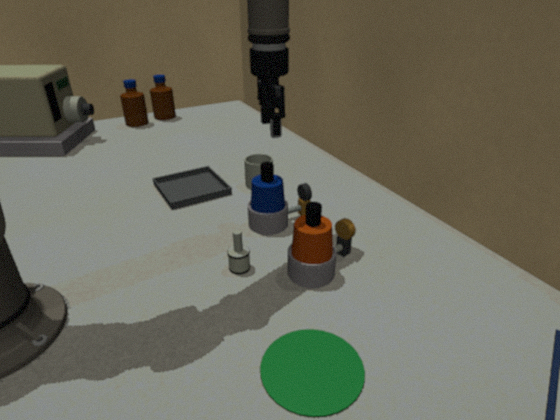

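The gripper hangs above the blue cap, with its fingertips at (275,130) and the knob at (266,170). It overshot a little, so I'll centre it before going down.

```bash

python3 -m creep '[[[0.003,0.003,0,0.0064,-0.0045,0,0.085],[0,0,0,0.0064,-0.0045,0,0.085],[0,0,0,0,0,0,0.085],[0,0,0,0,0,0,0.085]]]'
python3 to.py 0.567 0.087 0.199
```

```text
t: 2.47
eef_pos: [0.5634, 0.0942, 0.2991]
tool_rot: [-0.001, 0.785, 0.62, -0.0]
contact_force: [0.9, -0.5, 0.3]
gripper_width: 0.999
t 2.47 pos [0.5634 0.0942 0.2991] shift [-0.0063  0.0053  0.1001] levelturn [-0.002  -0.0013  0.    ] xdir [0.232 0.973 0.001] g 0.999 F [ 0.9 -0.5  0.3] q [-0.53  0.32  0.32  1.83 -0.12  1.01  1.18]
```

```bash

python3 to.py 0.567 0.087 0.199
python3 -m creep '[[[0,0,0,0,0,0,0.085]]]'
python3 to.py 0.567 0.087 0.199
python3 -m creep '[[[0,0,0,-0.004,0.003,0,0.085]]]'
python3 to.py 0.567 0.087 0.199
python3 -m creep '[[[0,0,0,0,0,0,0.085],[0,0,0,0,0,0,0.085]]]'
python3 to.py 0.567 0.087 0.199
```

```text
t 2.47 pos [0.5634 0.0942 0.2991] shift [-0.0063  0.0053  0.1001] levelturn [-0.002  -0.0013  0.    ] xdir [0.232 0.973 0.001] g 0.999 F [ 0.9 -0.5  0.3] q [-0.53  0.32  0.32  1.83 -0.12  1.01  1.18]
t: 2.55
eef_pos: [0.563, 0.0955, 0.2992]
tool_rot: [-0.001, 0.784, 0.621, 0.0]
contact_force: [-0.5, 0.2, 0.4]
gripper_width: 0.996
t 2.55 pos [0.563  0.0955 0.2992] shift [-0.0076  0.0061  0.1001] levelturn [-0.0022 -0.0018  0.    ] xdir [0.23  0.973 0.002] g 0.996 F [-0.5  0.2  0.4] q [-0.53  0.32  0.32  1.83 -0.12  1.01  1.17]
t: 2.63
eef_pos: [0.5646, 0.0925, 0.2992]
tool_rot: [-0.002, 0.783, 0.622, 0.0]
contact_force: [0.0, 0.1, 0.4]
gripper_width: 1.0
t 2.63 pos [0.5646 0.0925 0.2992] shift [-0.0051  0.0039  0.1001] levelturn [-0.0026 -0.0025 -0.    ] xdir [0.227 0.974 0.002] g 1.0 F [0.  0.1 0.4] q [-0.53  0.32  0.32  1.83 -0.12  1.01  1.18]
t: 2.8
eef_pos: [0.5649, 0.0915, 0.2993]
tool_rot: [-0.001, 0.784, 0.621, 0.0]
contact_force: [0.6, -0.5, -0.4]
gripper_width: 0.995
t 2.8 pos [0.5649 0.0915 0.2993] shift [-0.0041  0.0033  0.1003] levelturn [-0.002  -0.0021  0.    ] xdir [0.228 0.974 0.002] g 0.995 F [ 0.6 -0.5 -0.4] q [-0.53  0.32  0.32  1.83 -0.12  1.01  1.19]
```

```bash

python3 -m creep '[[[0,0,0,-0.004,0.003,0.015,0.085],[0,0,0,0,0,0.015,0.085],[0,0,0,0,0,0.015,0.085],[0,0,0,0,0,0,0.085],[0,0,0,0,0,0,0.085]]]'
python3 to.py 0.567 0.087 0.199
```

```text
t: 3.22
eef_pos: [0.5684, 0.0852, 0.2543]
tool_rot: [-0.001, 0.784, 0.62, 0.002]
contact_force: [0.7, -0.1, 0.9]
gripper_width: 0.994
t 3.22 pos [0.5684 0.0852 0.2543] shift [ 0.0012 -0.0018  0.0553] levelturn [ 0.0012 -0.0031  0.    ] xdir [0.231 0.973 0.003] g 0.994 F [ 0.7 -0.1  0.9] q [-0.5   0.37  0.31  1.87 -0.14  0.92  1.22]
```

```bash

python3 -m creep '[[[0,-0.003,0,0.001,-0.0015,0.014,0.085],[0,0,0,0,0,0.014,0.085],[0,0,0,0,0,0.014,0.085],[0,0,0,0,0,0.01,0.085],[0,0,0,0,0,0,0.085],[0,0,0,0,0,0,0.085]]]'
python3 to.py 0.567 0.087 0.199
python3 - <<'E'
from h import *
for n in('top','side'): save(cam(n),n+'2.png')
E
```

```text
t: 3.72
eef_pos: [0.5705, 0.0864, 0.2057]
tool_rot: [0.002, 0.785, 0.62, 0.004]
contact_force: [0.2, 0.5, 0.4]
gripper_width: 0.993
t 3.72 pos [0.5705 0.0864 0.2057] shift [-0.0002 -0.0036  0.0067] levelturn [ 0.0077 -0.0035 -0.    ] xdir [0.232 0.973 0.004] g 0.993 F [0.2 0.5 0.4] q [-0.49  0.44  0.3   1.91 -0.17  0.81  1.23]
```

View pics/side2.png

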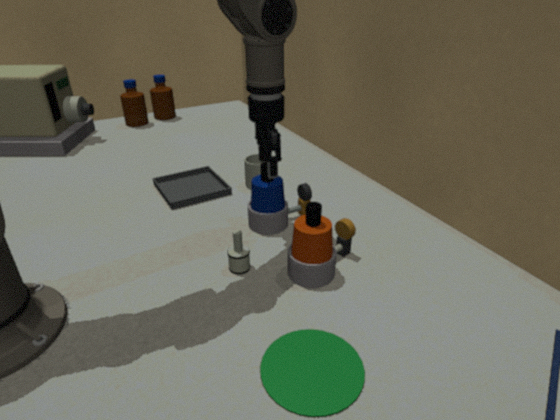

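View pics/top2.png

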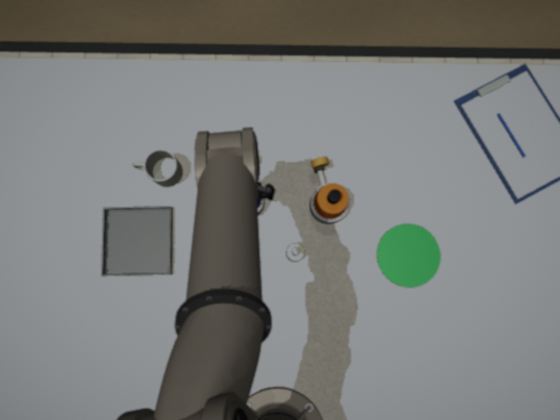

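The side view shows the fingers either side of the knob at about (267,170), and the orange cap is untouched. In the top view the arm hides the blue cap. I'll drop the last 6 mm and grip.

```bash

python3 -m creep '[[[0.007,-0.0035,0,0,-0.0035,0.006,0.085],[0,0,0,0,0,0,0.085],[0,0,0,0,0,0,0.085]]]'
python3 to.py 0.567 0.087 0.199
python3 -m creep '[[[0,0,0,0,0,0,0.02],[0,0,0,0,0,0,0.02],[0,0,0,0,0,0,0.02],[0,0,0,0,0,0,0.02],[0,0,0,0,0,0,0.02],[0,0,0,0,0,0,0.02],[0,0,0,0,0,0,0.02],[0,0,0,0,0,0,0.02]]]' 50
python3 to.py 0.567 0.087 0.199
```

```text
t: 4.07
eef_pos: [0.568, 0.0875, 0.2016]
tool_rot: [0.001, 0.785, 0.62, 0.002]
contact_force: [0.5, 0.3, -0.4]
gripper_width: 0.996
t 4.07 pos [0.568  0.0875 0.2016] shift [-0.0007 -0.0009  0.0025] levelturn [ 0.0034 -0.0018 -0.    ] xdir [0.232 0.973 0.002] g 0.996 F [ 0.5  0.3 -0.4] q [-0.49  0.44  0.29  1.91 -0.17  0.81  1.23]
t: 4.73
eef_pos: [0.5683, 0.0876, 0.2025]
tool_rot: [0.001, 0.785, 0.62, 0.002]
contact_force: [-0.4, 0.7, 0.2]
gripper_width: 0.334
t 4.73 pos [0.5683 0.0876 0.2025] shift [-0.0008 -0.0011  0.0035] levelturn [ 0.0043 -0.0025 -0.    ] xdir [0.232 0.973 0.002] g 0.334 F [-0.4  0.7  0.2] q [-0.49  0.44  0.29  1.91 -0.17  0.81  1.23]
```

```bash

python3 -m creep '[[[0,0,0,0,0,0,0.02],[0.004,-0.002,0,0,0,-0.006,0.02],[0,0,0,0,0,-0.012,0.02],[0,0,0,0,0,-0.012,0.02]]]'
python3 to.py 0.567 0.087 0.36
python3 -m creep '[[[0,0,0,0,0,-0.015,0.02],[0,0,0,0,0,-0.015,0.02],[0,0,0,0,0,-0.015,0.02]]]'
python3 to.py 0.567 0.087 0.36
```

```text
t: 5.07
eef_pos: [0.5664, 0.0872, 0.2315]
tool_rot: [-0.001, 0.785, 0.62, -0.003]
contact_force: [0.2, 0.7, -0.9]
gripper_width: 0.335
t 5.07 pos [0.5664 0.0872 0.2315] shift [-4.000e-04 -1.000e-04 -1.285e-01] levelturn [-0.0056  0.0031  0.    ] xdir [ 0.232  0.973 -0.003] g 0.335 F [ 0.2  0.7 -0.9] q [-0.5   0.4   0.31  1.89 -0.15  0.88  1.22]
t: 5.32
eef_pos: [0.566, 0.087, 0.2799]
tool_rot: [-0.001, 0.785, 0.62, -0.004]
contact_force: [0.5, 0.9, -1.5]
gripper_width: 0.338
t 5.32 pos [0.566  0.087  0.2799] shift [-0.0001  0.0004 -0.0801] levelturn [-0.0072  0.0044  0.    ] xdir [ 0.232  0.973 -0.004] g 0.338 F [ 0.5  0.9 -1.5] q [-0.52  0.35  0.32  1.84 -0.13  0.98  1.2 ]
```

```bash

python3 -m creep '[[[-0.003,0.002,0,0,0,-0.015,0.02],[0,0,0,0,0,-0.015,0.02],[0,0,0,0,0,-0.015,0.02],[0,0,0,0,0,-0.015,0.02],[0,0,0,0,0,-0.01,0.02],[0,0,0,0,0,0,0.02],[0,0,0,0,0,0,0.02]]]'
python3 to.py 0.4375 -0.322 0.36
python3 - <<'E'
from h import *
for n in('top','side'): save(cam(n),n+'3.png')
E
```

```text
t: 5.9
eef_pos: [0.5668, 0.0861, 0.3631]
tool_rot: [0.001, 0.785, 0.619, 0.002]
contact_force: [-0.7, -0.4, -1.7]
gripper_width: 0.332
t 5.9 pos [0.5668 0.0861 0.3631] shift [-0.427  -0.0303  0.0019] levelturn [ 0.0039 -0.0025  0.    ] xdir [0.234 0.972 0.003] g 0.332 F [-0.7 -0.4 -1.7] q [-0.54  0.26  0.34  1.75 -0.09  1.14  1.17]
```

View pics/side3.png

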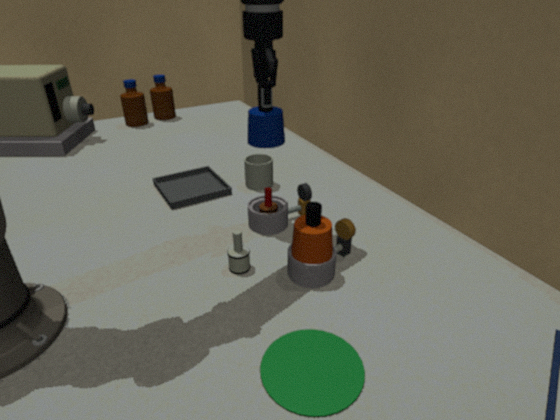

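The cap is held level at (266,128) and the red stem shows in the open housing at (268,198). Next I'll carry the cap over to the mat.

```bash

python3 -m creep '[[[0,0,0,-0.010,-0.0007,0,0.02],[0,0,0,-0.018,-0.0013,0,0.02],[0,0,0,-0.025,-0.0018,0,0.02],[0,0,0,-0.025,-0.0018,0,0.02],[0,0,0,-0.025,-0.0018,0,0.02],[0,0,0,-0.025,-0.0018,0,0.02],[0,0,0,-0.025,-0.0018,0,0.02],[0,0,0,-0.025,-0.0018,0,0.02],[0,0,0,-0.025,-0.0018,0,0.02],[0,0,0,-0.025,-0.0018,0,0.02]]]'
python3 to.py 0.4375 -0.322 0.36
```

```text
t: 6.83
eef_pos: [0.489, -0.1397, 0.3519]
tool_rot: [-0.005, 0.782, 0.623, -0.006]
contact_force: [0.6, 0.4, -1.9]
gripper_width: 0.337
t 6.83 pos [ 0.489  -0.1397  0.3519] shift [-0.1892 -0.0094 -0.0071] levelturn [-0.0152  0.0044  0.    ] xdir [ 0.224  0.974 -0.004] g 0.337 F [ 0.6  0.4 -1.9] q [-0.26  0.16  0.47  1.91 -0.08  1.11  1.59]
```

```bash

python3 -m creep '[[[-0.015,0.004,0,-0.024,-0.001,-0.005,0.02],[0,0,0,-0.024,-0.001,0,0.02],[0,0,0,-0.024,-0.001,0,0.02],[0,0,0,-0.024,-0.001,0,0.02],[0,0,0,-0.024,-0.001,0,0.02],[0,0,0,-0.02,-0.001,0,0.02],[0,0,0,-0.014,-0.001,0,0.02],[0,0,0,-0.008,-0.001,0,0.02],[0,0,0,0,0,0,0.02],[0,0,0,0,0,0,0.02]]]'
python3 to.py 0.4375 -0.322 0.36
```

```text
t: 7.67
eef_pos: [0.4274, -0.3127, 0.3493]
tool_rot: [-0.006, 0.788, 0.616, -0.006]
contact_force: [0.0, 0.3, -0.5]
gripper_width: 0.334
t 7.67 pos [ 0.4274 -0.3127  0.3493] shift [-0.0066  0.0119 -0.0108] levelturn [-0.017  0.003 -0.   ] xdir [ 0.241  0.971 -0.003] g 0.334 F [ 0.   0.3 -0.5] q [ 0.01  0.22  0.6   1.87 -0.13  1.11  1.98]
```

```bash

python3 -m creep '[[[-0.017,0.003,0,-0.003,0.006,0.01,0.02],[0,0,0,-0.003,0.005,0.018,0.02],[0,0,0,0,0,0.018,0.02],[0,0,0,0,0,0.018,0.02],[0,0,0,0,0,0.018,0.02],[0,0,0,0,0,0.015,0.02],[0,0,0,0,0,0.010,0.02],[0,0,0,0,0,0,0.02],[0,0,0,0,0,0,0.02]]]'
python3 to.py 0.4375 -0.322 0.158
python3 - <<'E'
from h import *
for n in('top','side'): save(cam(n),n+'4.png')
E
```

```text
t: 8.42
eef_pos: [0.4418, -0.3107, 0.2365]
tool_rot: [-0.002, 0.783, 0.622, 0.002]
contact_force: [0.9, -0.2, -0.6]
gripper_width: 0.337
t 8.42 pos [ 0.4418 -0.3107  0.2365] shift [-0.0124 -0.0016  0.0784] levelturn [-0.0001 -0.0063  0.    ] xdir [0.226 0.974 0.006] g 0.337 F [ 0.9 -0.2 -0.6] q [ 0.07  0.37  0.54  1.97 -0.25  0.87  2.09]
```

View pics/side4.png

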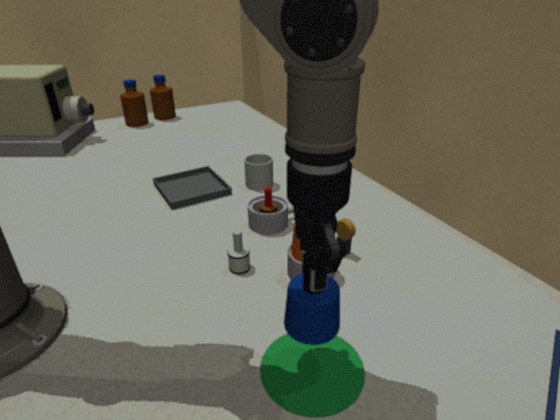

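View pics/top4.png

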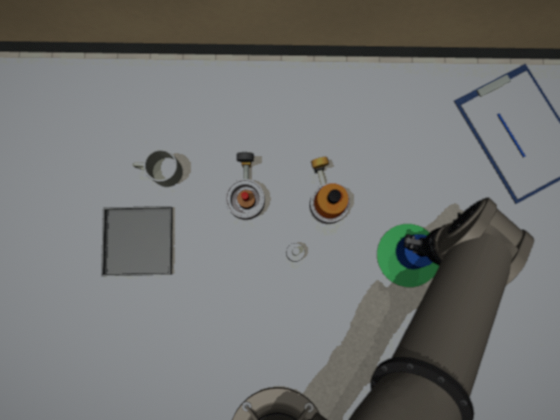

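The cap hangs level over the mat at (313,308) in the side view. In the top view the opened housing shows the red stem at (246,197). I'll measure the filter and tray in the same pass, then lower the cap.

```bash

python3 - <<'E'
from h import *
for n in('top','side'):
    c=cam(n); P=pts(c); hsv=cv2.cvtColor(c['color'],cv2.COLOR_RGB2HSV); H,S,V=[hsv[...,i].astype(int) for i in range(3)]
    reg=np.hypot(P[...,0]-.567,P[...,1]-.087)<.04
    m=reg&(S>150)&((H<6)|(H>170))&(P[...,2]>.06)
    q=P[m]; vu=np.argwhere(m); print(n,m.sum(),q.mean(0).round(4),((q.min(0)+q.max(0))/2).round(4),np.ptp(q,0).round(3),q[:,2].max())
    t=m&(P[...,2]>.088); v,u=np.argwhere(t).mean(0); print('top px',u,v,plane(c,u,v,.098))
    if n=='top':
      r=(P[...,1]>.25)&(P[...,1]<.46)&(P[...,0]>.35)&(P[...,0]<.57)&(P[...,2]<.06)
      e=P[r&(V<70)]; print('tray dark',((np.percentile(e,2,0)+np.percentile(e,98,0))/2).round(4),np.ptp(e,0).round(3))
      dm=(r&(V<110)&(S<90)).astype(np.uint8); cs=cv2.findContours(dm,0,2)[0]; k=max(cs,key=cv2.contourArea); rc=cv2.minAreaRect(k); print('tray rect',rc,plane(c,*rc[0],.011))
E
python3 -m creep '[[[0,-0.006,0,-0.006,-0.001,0.012,0.02],[0,0,0,-0.004,0,0.012,0.02],[0,0,0,0,0,0.012,0.02],[0,0,0,0,0,0.010,0.02],[0,0,0,0,0,0.008,0.02],[0,0,0,0,0,0,0.02],[0,0,0,0,0,0,0.02]]]'
python3 to.py 0.4375 -0.322 0.158

```

```text
top 47 [0.567  0.0832 0.0955] [0.5675 0.083  0.0879] [0.016 0.014 0.03 ] 0.10273280323659154
top px 244.609756097561 195.34146341463415 [0.56743224 0.08365833 0.098     ]
tray dark [0.4649 0.3541 0.0125] [0.167 0.174 0.028]
tray rect ((137.0, 240.5), (69.0, 72.0), 90.0) [0.46423395 0.35597926 0.011     ]
side 99 [0.5654 0.0805 0.0818] [0.5666 0.0855 0.0797] [0.015 0.018 0.038] 0.09889377012878076
top px 267.61538461538464 190.0 [0.56326632 0.07602447 0.098     ]
t: 9.2
eef_pos: [0.4412, -0.3237, 0.1841]
tool_rot: [0.005, 0.783, 0.621, 0.003]
contact_force: [-0.9, -0.7, -0.8]
gripper_width: 0.335
t 9.2 pos [ 0.4412 -0.3237  0.1841] shift [ 0.0009 -0.0043  0.026 ] levelturn [0.0108 0.0015 0.    ] xdir [ 0.228  0.974 -0.001] g 0.335 F [-0.9 -0.7 -0.8] q [ 0.13  0.45  0.5   2.   -0.32  0.75  2.16]
```

```bash

python3 -m creep '[[[0.011,0.001,0,0,-0.003,0.008,0.02],[0,0,0,0,0,0.007,0.02],[0,0,0,0,0,0.005,0.02],[0,0,0,0,0,0,0.02],[0,0,0,0,0,0,0.02]]]'
python3 to.py 0.4375 -0.322 0.158

```

```text
t: 9.62
eef_pos: [0.4387, -0.3232, 0.1628]
tool_rot: [0.0, 0.783, 0.622, -0.0]
contact_force: [-0.4, 0.6, -1.6]
gripper_width: 0.333
t 9.62 pos [ 0.4387 -0.3232  0.1628] shift [ 0.0009 -0.0014  0.0048] levelturn [0.0001 0.0005 0.    ] xdir [ 0.227  0.974 -0.001] g 0.333 F [-0.4  0.6 -1.6] q [ 0.14  0.49  0.48  2.01 -0.34  0.72  2.18]
```

```bash

python3 -m creep '[[[0,0,0,0,0,0.003,0.02],[0,0,0,0,0,0,0.02]]]'
python3 -m creep '[[[0,0,0,0,0,0.002,0.02],[0,0,0,0,0,0,0.02]]]'
python3 -m creep '[[[0,0,0,0,0,0.001,0.02],[0,0,0,0,0,0,0.02]]]'

```

```text
t: 9.78
eef_pos: [0.4388, -0.3232, 0.1597]
tool_rot: [0.0, 0.783, 0.622, -0.0]
contact_force: [0.3, 0.2, -1.7]
gripper_width: 0.336
t: 9.95
eef_pos: [0.4391, -0.3235, 0.1579]
tool_rot: [0.001, 0.783, 0.622, 0.0]
contact_force: [0.0, -0.5, -0.8]
gripper_width: 0.337
t: 10.12
eef_pos: [0.4393, -0.3239, 0.1577]
tool_rot: [0.001, 0.783, 0.621, 0.0]
contact_force: [0.7, 0.6, -0.6]
gripper_width: 0.337
```

```bash

python3 -m creep '[[[0,0,0,0,0,0.001,0.02],[0,0,0,0,0,0.001,0.02],[0,0,0,0,0,0,0.02]]]'
python3 -m creep '[[[0,0,0,0,0,0,0.06],[0,0,0,0,0,0,0.085],[0,0,0,0,0,0,0.085],[0,0,0,0,0,0,0.085],[0,0,0,0,0,0,0.085],[0,0,0,0,0,0,0.085],[0,0,0,0,0,0,0.085]]]'
python3 to.py 0.4375 -0.322 0.158

```

```text
t: 10.37
eef_pos: [0.4395, -0.3244, 0.1578]
tool_rot: [0.001, 0.784, 0.621, 0.001]
contact_force: [-0.7, 0.3, -1.2]
gripper_width: 0.334
t: 10.95
eef_pos: [0.4401, -0.3246, 0.1578]
tool_rot: [0.002, 0.784, 0.621, 0.001]
contact_force: [-0.1, -0.9, -0.3]
gripper_width: 0.995
t 10.95 pos [ 0.4401 -0.3246  0.1578] shift [ 0.0019 -0.0032 -0.0002] levelturn [0.0052 0.0004 0.    ] xdir [ 0.228  0.974 -0.   ] g 0.995 F [-0.1 -0.9 -0.3] q [ 0.15  0.5   0.48  2.01 -0.35  0.71  2.18]
```

```bash

python3 -m creep '[[[0.005,0,0,0,0,-0.01,0.085],[0,0,0,0,0,-0.015,0.085],[0,0,0,0,0,-0.015,0.085],[0,0,0,0,0,-0.02,0.085],[0,0,0,0,0,-0.02,0.085],[0,0,0,0,0,-0.02,0.085],[0,0,0,0,0,-0.02,0.085],[0,0,0,0,0,-0.02,0.085],[0,0,0,0,0,-0.01,0.085],[0,0,0,0,0,0,0.085]]]'
python3 to.py 0.567 0.0845 0.30
python3 - <<'E'
from h import *
for n in('top','side'):
    c=cam(n); save(c,n+'5.png'); P=pts(c)
    m=(np.hypot(P[...,0]-.4375,P[...,1]+.322)<.05)&(P[...,2]>.10)&(P[...,2]<.12)
    k=(np.hypot(P[...,0]-.4375,P[...,1]+.322)<.05)&(P[...,2]>.095)&(P[...,2]<.14)&(c['color'].max(-1)<60)
    q=P[k]; print(n,k.sum(),((q.min(0)+q.max(0))/2).round(4),np.ptp(q,0).round(3),q[:,2].max().round(3))
E
```

```text
t: 11.78
eef_pos: [0.4388, -0.3239, 0.3124]
tool_rot: [-0.002, 0.784, 0.621, -0.002]
contact_force: [0.8, -0.2, -0.4]
gripper_width: 0.994
t 11.78 pos [ 0.4388 -0.3239  0.3124] shift [0.4269 0.0316 0.0124] levelturn [-0.0058 -0.0004  0.    ] xdir [0.228 0.974 0.   ] g 0.994 F [ 0.8 -0.2 -0.4] q [ 0.04  0.28  0.59  1.89 -0.18  1.03  2.04]
top 126 [ 0.4384 -0.323   0.1071] [0.026 0.028 0.022] 0.118
side 396 [ 0.438  -0.3247  0.1046] [0.027 0.029 0.019] 0.114
```

View pics/side5.png

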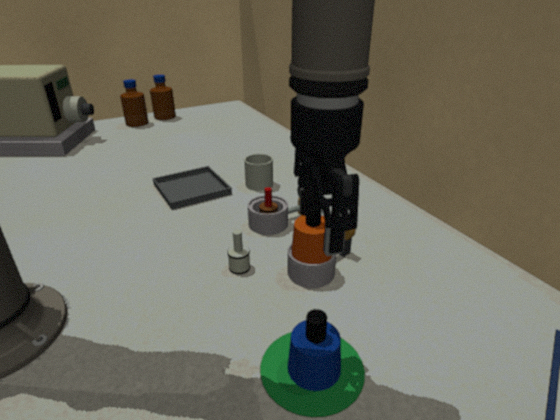

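The cap stands upright in the middle of the mat at (316,350), knob top at the expected 113 mm. I'll move over to the filter now.

```bash

python3 -m creep '[[[-0.006,0,0,0.012,0.001,0,0.085],[0,0,0,0.02,0.0015,0,0.085],[0,0,0,0.026,0.002,0,0.085],[0,0,0,0.026,0.002,0,0.085],[0,0,0,0.026,0.002,0,0.085],[0,0,0,0.026,0.002,0,0.085],[0,0,0,0.026,0.002,0,0.085],[0,0,0,0.026,0.002,0,0.085],[0,0,0,0.026,0.002,0,0.085],[0,0,0,0.026,0.002,0,0.085]]]'
python3 to.py 0.567 0.0845 0.30
```

```text
t: 12.72
eef_pos: [0.5053, -0.0886, 0.2941]
tool_rot: [-0.009, 0.788, 0.616, -0.01]
contact_force: [0.1, -0.8, -0.2]
gripper_width: 0.996
t 12.72 pos [ 0.5053 -0.0886  0.2941] shift [ 0.1829  0.0178 -0.0073] levelturn [-0.027   0.0046  0.    ] xdir [ 0.242  0.97  -0.005] g 0.996 F [ 0.1 -0.8 -0.2] q [-0.35  0.24  0.47  1.96 -0.13  1.    1.51]
```

```bash

python3 -m creep '[[[-0.027,0.005,0,0.024,0.002,-0.004,0.085],[0,0,0,0.024,0.002,0,0.085],[0,0,0,0.024,0.002,0,0.085],[0,0,0,0.024,0.002,0,0.085],[0,0,0,0.024,0.002,0,0.085],[0,0,0,0.018,0.0015,0,0.085],[0,0,0,0.012,0.001,0,0.085],[0,0,0,0.006,0,0,0.085],[0,0,0,0,0,0,0.085],[0,0,0,0,0,0,0.085]]]'
python3 to.py 0.567 0.0845 0.30
```

```text
t: 13.55
eef_pos: [0.5503, 0.0745, 0.2809]
tool_rot: [-0.006, 0.785, 0.62, -0.011]
contact_force: [-1.0, 0.1, -0.0]
gripper_width: 0.994
t 13.55 pos [0.5503 0.0745 0.2809] shift [ 0.0135  0.0135 -0.0195] levelturn [-0.0232  0.0089  0.    ] xdir [ 0.232  0.973 -0.009] g 0.994 F [-1.   0.1 -0. ] q [-0.56  0.33  0.39  1.88 -0.15  0.99  1.23]
```

```bash

python3 -m creep '[[[-0.023,0.009,0,0.007,0.007,0,0.085],[0,0,0,0.005,0.005,0,0.085],[0,0,0,0,0,0,0.085],[0,0,0,0,0,0,0.085],[0,0,0,0,0,0,0.085]]]'
python3 to.py 0.567 0.0845 0.138
```

```text
t: 13.97
eef_pos: [0.5659, 0.0792, 0.2806]
tool_rot: [0.001, 0.787, 0.617, 0.001]
contact_force: [0.3, -0.4, -0.5]
gripper_width: 0.993
t 13.97 pos [0.5659 0.0792 0.2806] shift [ 0.0055 -0.0005  0.1426] levelturn [0.0025 0.0003 0.    ] xdir [ 0.239  0.971 -0.   ] g 0.993 F [ 0.3 -0.4 -0.5] q [-0.56  0.34  0.39  1.86 -0.15  0.97  1.23]
```

```bash

python3 -m creep '[[[0.002,0,0,0.005,0,0.012,0.085],[0,0,0,0,0,0.018,0.085],[0,0,0,0,0,0.018,0.085],[0,0,0,0,0,0.018,0.085],[0,0,0,0,0,0.012,0.085],[0,0,0,0,0,0,0.085],[0,0,0,0,0,0,0.085]]]'
python3 to.py 0.567 0.0845 0.138
```

```text
t: 14.55
eef_pos: [0.5672, 0.0845, 0.1969]
tool_rot: [0.0, 0.788, 0.616, 0.001]
contact_force: [-0.1, -0.4, -0.8]
gripper_width: 0.995
t 14.55 pos [0.5672 0.0845 0.1969] shift [-0.0001 -0.0003  0.0589] levelturn [ 0.0011 -0.001  -0.    ] xdir [0.24  0.971 0.001] g 0.995 F [-0.1 -0.4 -0.8] q [-0.53  0.45  0.35  1.92 -0.21  0.8   1.26]
```

```bash

python3 -m creep '[[[0,0,0,0,0,0.012,0.085],[0,0,0,0,0,0.012,0.085],[0,0,0,0,0,0.012,0.085],[0,0,0,0,0,0.010,0.085],[0,0,0,0,0,0.006,0.085],[0,0,0,0,0,0,0.085],[0,0,0,0,0,0,0.085]]]'
python3 to.py 0.567 0.0845 0.138
python3 - <<'E'
from h import *
for n in('top','side'):
    c=cam(n)
    if n=='side': c['color']=cv2.resize(c['color'][130:270,180:370],None,fx=4,fy=4)
    save(c,n+'6.png')
E
```

```text
t: 15.13
eef_pos: [0.5685, 0.085, 0.1412]
tool_rot: [0.001, 0.788, 0.616, 0.002]
contact_force: [0.4, -1.2, -0.1]
gripper_width: 0.998
t 15.13 pos [0.5685 0.085  0.1412] shift [-0.0009 -0.0013  0.0032] levelturn [ 0.0039 -0.0028  0.    ] xdir [0.24  0.971 0.003] g 0.998 F [ 0.4 -1.2 -0.1] q [-0.5   0.54  0.32  1.95 -0.25  0.69  1.3 ]
```

View pics/side6.png

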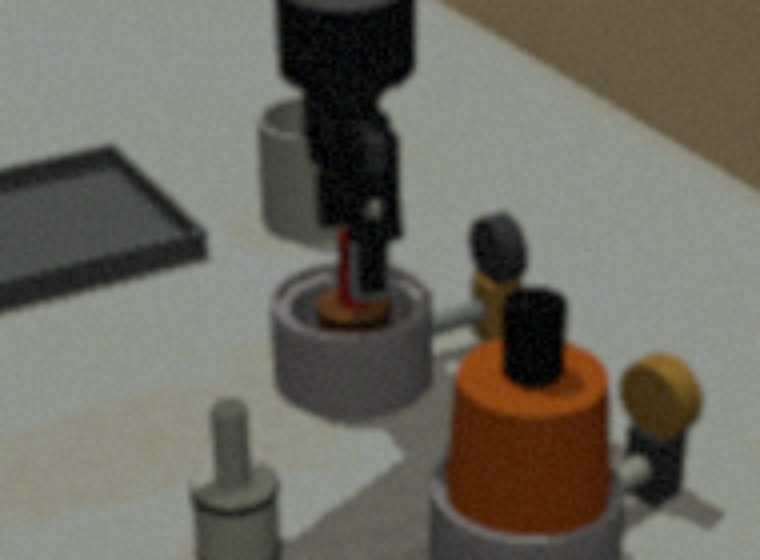

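In the enlarged view the stem (345,260) stands between the fingers, clear of the collar. I'll close on it.

```bash

python3 -m creep '[[[0.004,-0.003,0,-0.001,-0.001,0.001,0.085],[0,0,0,0,0,0,0.085],[0,0,0,0,0,0,0.01],[0,0,0,0,0,0,0.01],[0,0,0,0,0,0,0.01],[0,0,0,0,0,0,0.01],[0,0,0,0,0,0,0.01],[0,0,0,0,0,0,0.01],[0,0,0,0,0,0,0.01],[0,0,0,0,0,0,0.01],[0,0,0,0,0,0,0.01],[0,0,0,0,0,0,0.01]]]' 40
python3 to.py 0.567 0.0845 0.138
```

```text
t: 16.23
eef_pos: [0.5689, 0.0846, 0.1432]
tool_rot: [0.001, 0.787, 0.616, 0.002]
contact_force: [0.9, -0.4, 0.5]
gripper_width: 0.197
t 16.23 pos [0.5689 0.0846 0.1432] shift [-0.0006 -0.0018  0.0052] levelturn [ 0.0043 -0.0025  0.    ] xdir [0.24  0.971 0.002] g 0.197 F [ 0.9 -0.4  0.5] q [-0.5   0.53  0.32  1.95 -0.25  0.7   1.3 ]
```

```bash

python3 -m creep '[[[0.004,-0.002,0,0,0,-0.006,0.01],[0,0,0,0,0,-0.012,0.01],[0,0,0,0,0,-0.014,0.01],[0,0,0,0,0,-0.015,0.01],[0,0,0,0,0,-0.015,0.01],[0,0,0,0,0,-0.015,0.01],[0,0,0,0,0,-0.015,0.01],[0,0,0,0,0,-0.015,0.01],[0,0,0,0,0,-0.01,0.01],[0,0,0,0,0,0,0.01],[0,0,0,0,0,0,0.01]]]'
python3 to.py 0.464 0.356 0.26
python3 - <<'E'
from h import *
for n in('top','side'): save(cam(n),n+'7.png')
E
```

```text
t: 17.15
eef_pos: [0.568, 0.0835, 0.2727]
tool_rot: [-0.0, 0.788, 0.616, 0.0]
contact_force: [0.6, 0.0, -1.2]
gripper_width: 0.195
t 17.15 pos [0.568  0.0835 0.2727] shift [ 0.2392 -0.1668  0.0128] levelturn [-0.0001 -0.0004 -0.    ] xdir [0.242 0.97  0.   ] g 0.195 F [ 0.6  0.  -1.2] q [-0.56  0.36  0.38  1.86 -0.16  0.96  1.22]
```

View pics/side7.png

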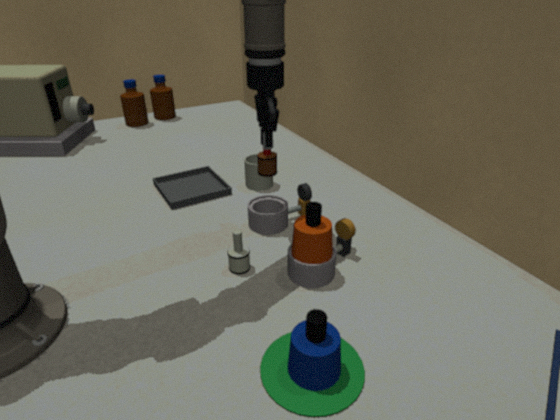

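The filter hangs straight at (267,162), and the housing at (268,214) is empty. Next I'll move it over the tray.

```bash

python3 -m creep '[[[0,0,0,0.008,-0.0056,0,0.01],[0,0,0,0.014,-0.0098,0,0.01],[0,0,0,0.018,-0.0126,0,0.01],[0,0,0,0.018,-0.0126,0,0.01],[0,0,0,0.018,-0.0126,0,0.01],[0,0,0,0.018,-0.0126,0,0.01],[0,0,0,0.018,-0.0126,0,0.01],[0,0,0,0.018,-0.0126,0,0.01],[0,0,0,0.018,-0.0126,0,0.01]]]'
python3 to.py 0.464 0.356 0.26
```

```text
t: 18.0
eef_pos: [0.4961, 0.2566, 0.2627]
tool_rot: [-0.001, 0.791, 0.612, -0.009]
contact_force: [0.2, -1.1, -0.2]
gripper_width: 0.194
t 18.0 pos [0.4961 0.2566 0.2627] shift [ 0.0882 -0.056   0.0022] levelturn [-0.0121  0.0132 -0.    ] xdir [ 0.251  0.968 -0.013] g 0.194 F [ 0.2 -1.1 -0.2] q [-0.85  0.35  0.32  1.89 -0.13  0.95  0.85]
```

```bash

python3 -m creep '[[[-0.012,0.013,0,0.017,-0.0108,0,0.01],[0,0,0,0.017,-0.0108,0,0.01],[0,0,0,0.014,-0.009,0,0.01],[0,0,0,0.01,-0.006,0,0.01],[0,0,0,0.005,-0.003,0,0.01],[0,0,0,0,0,0,0.01],[0,0,0,0,0,0,0.01],[0,0,0,0,0,0,0.01]]]'
python3 to.py 0.464 0.356 0.16
```

```text
t: 18.67
eef_pos: [0.4635, 0.3381, 0.2555]
tool_rot: [-0.001, 0.787, 0.616, -0.006]
contact_force: [-0.4, -0.1, -0.9]
gripper_width: 0.2
t 18.67 pos [0.4635 0.3381 0.2555] shift [ 0.0183 -0.0029  0.0954] levelturn [-0.0092  0.0083 -0.    ] xdir [ 0.24   0.971 -0.008] g 0.2 F [-0.4 -0.1 -0.9] q [-0.97  0.38  0.29  1.86 -0.13  0.94  0.71]
```

```bash

python3 -m creep '[[[-0.009,0.008,0,0.009,-0.002,0.01,0.01],[0,0,0,0.007,-0.001,0.015,0.01],[0,0,0,0,0,0.015,0.01],[0,0,0,0,0,0.015,0.01],[0,0,0,0,0,0.012,0.01],[0,0,0,0,0,0.01,0.01],[0,0,0,0,0,0.006,0.01],[0,0,0,0,0,0,0.01],[0,0,0,0,0,0,0.01]]]'
python3 to.py 0.464 0.356 0.14
python3 - <<'E'
from h import *
for n in('top','side'): save(cam(n),n+'8.png')
E
```

```text
t: 19.42
eef_pos: [0.4715, 0.3447, 0.1708]
tool_rot: [0.002, 0.793, 0.61, 0.002]
contact_force: [0.7, 0.1, 0.2]
gripper_width: 0.2
t 19.42 pos [0.4715 0.3447 0.1708] shift [ 0.009  -0.0104  0.0307] levelturn [0.0056 0.0003 0.    ] xdir [ 0.257  0.966 -0.   ] g 0.2 F [0.7 0.1 0.2] q [-0.94  0.5   0.26  1.91 -0.17  0.76  0.73]
```

View pics/side8.png

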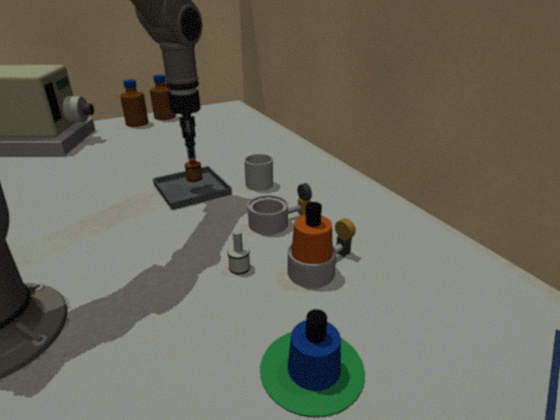

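The filter is held upright over the middle of the tray at (194,171). I'll lower it gently.

```bash

python3 -m creep '[[[0.005,0,0,0.004,-0.004,0.008,0.01],[0,0,0,0.002,-0.002,0.007,0.01],[0,0,0,0,0,0.005,0.01],[0,0,0,0,0,0.002,0.01],[0,0,0,0,0,0,0.01],[0,0,0,0,0,0,0.01]]]'
python3 to.py 0.464 0.356 0.139
python3 -m creep '[[[0,0,0,0,0,0.003,0.01],[0,0,0,0,0,0,0.01]]]'
python3 to.py 0.464 0.356 0.139
```

```text
t: 20.02
eef_pos: [0.4673, 0.3548, 0.1486]
tool_rot: [-0.001, 0.792, 0.61, 0.002]
contact_force: [-0.1, 0.2, -0.8]
gripper_width: 0.197
t 20.02 pos [0.4673 0.3548 0.1486] shift [ 0.0003 -0.0035  0.0096] levelturn [ 0.0017 -0.0039 -0.    ] xdir [0.255 0.967 0.004] g 0.197 F [-0.1  0.2 -0.8] q [-0.94  0.53  0.25  1.91 -0.19  0.72  0.73]
t: 20.18
eef_pos: [0.4673, 0.3548, 0.1455]
tool_rot: [-0.0, 0.792, 0.61, 0.002]
contact_force: [-0.3, 1.3, -0.3]
gripper_width: 0.195
t 20.18 pos [0.4673 0.3548 0.1455] shift [ 0.0003 -0.0035  0.0065] levelturn [ 0.0019 -0.004   0.    ] xdir [0.255 0.967 0.004] g 0.195 F [-0.3  1.3 -0.3] q [-0.94  0.54  0.25  1.91 -0.19  0.71  0.73]
```

```bash

python3 -m creep '[[[0.001,-0.003,0,0,0,0.002,0.01],[0,0,0,0,0,0.0015,0.01],[0,0,0,0,0,0,0.01]]]'
python3 -m creep '[[[0,0,0,0,0,0.0015,0.01],[0,0,0,0,0,0,0.01]]]'
python3 -m creep '[[[0,0,0,0,0,0.0015,0.01],[0,0,0,0,0,0,0.01]]]'
python3 -m creep '[[[0,0,0,0,0,0.0015,0.01],[0,0,0,0,0,0,0.01]]]'
```

```text
t: 20.43
eef_pos: [0.4677, 0.3547, 0.1419]
tool_rot: [0.0, 0.792, 0.61, 0.001]
contact_force: [0.1, 0.1, -1.8]
gripper_width: 0.198
t: 20.6
eef_pos: [0.4677, 0.3547, 0.1403]
tool_rot: [0.0, 0.792, 0.61, 0.001]
contact_force: [0.6, -0.6, -0.5]
gripper_width: 0.192
t: 20.77
eef_pos: [0.4681, 0.355, 0.1393]
tool_rot: [0.0, 0.792, 0.61, 0.001]
contact_force: [0.8, -0.6, -0.8]
gripper_width: 0.196
t: 20.93
eef_pos: [0.4686, 0.3552, 0.1396]
tool_rot: [-0.0, 0.792, 0.61, 0.002]
contact_force: [0.2, -0.2, -1.0]
gripper_width: 0.197
```

The tool stopped at 0.1394 m, which fits a 4 mm thick tray floor, so the filter is down. I'll let go and retreat.

```bash

python3 -m creep '[[[0,0,0,0,0,0,0.03],[0,0,0,0,0,0,0.05],[0,0,0,0,0,0,0.085],[0,0,0,0,0,0,0.085],[0,0,0,0,0,0,0.085],[0,0,0,0,0,0,0.085],[0,0,0,0,0,0,0.085],[0,0,0,0,0,0,0.085]]]'
python3 to.py 0.464 0.356 0.139
python3 -m creep '[[[0,0,0,0,0,-0.01,0.085],[0,0,0,0,0,-0.015,0.085],[0,0,0,0,0,-0.015,0.085],[0,0,0,0,0,-0.015,0.085],[0,0,0,0,0,-0.015,0.085],[0,0,0,0,0,-0.02,0.085],[0,0,0,0,0,-0.02,0.085],[0,0,0,0,0,-0.01,0.085],[0,0,0,0,0,0,0.085],[0,0,0,0,0,0,0.085]]]'
python3 - <<'E'
from h import *
for n in('top','side'):
    c=cam(n); save(c,n+'9.png'); P=pts(c); hsv=cv2.cvtColor(c['color'],cv2.COLOR_RGB2HSV); H,S,V=[hsv[...,i].astype(int) for i in range(3)]
    m=(np.hypot(P[...,0]-.464,P[...,1]-.356)<.06)&(S>150)&((H<6)|(H>170))&(P[...,2]>.05)
    if m.any(): q=P[m]; print(n,m.sum(),((q.min(0)+q.max(0))/2).round(4),np.ptp(q,0).round(3),q[:,2].max().round(3))
    for nm,x,y,z in(('cap',.4375,-.322,.09),('orange',.559,-.119,.13),('spare',.438,-.038,.06)):
        q=P[(np.hypot(P[...,0]-x,P[...,1]-y)<.06)&(P[...,2]>z)&(P[...,2]<.2)]
        print(n,nm,len(q),((q.min(0)+q.max(0))/2).round(4),q[:,2].max().round(3))
E
```

```text
t: 21.6
eef_pos: [0.4687, 0.3554, 0.1393]
tool_rot: [-0.0, 0.792, 0.61, 0.002]
contact_force: [-0.1, 0.5, 0.1]
gripper_width: 0.995
t 21.6 pos [0.4687 0.3554 0.1393] shift [-0.0006 -0.0047  0.0003] levelturn [ 0.0022 -0.0038 -0.    ] xdir [0.256 0.967 0.004] g 0.995 F [-0.1  0.5  0.1] q [-0.94  0.55  0.24  1.91 -0.2   0.7   0.73]
t: 22.43
eef_pos: [0.4682, 0.3542, 0.2692]
tool_rot: [-0.0, 0.793, 0.61, 0.002]
contact_force: [-1.3, -0.5, -1.3]
gripper_width: 0.994
top cap 162 [ 0.4394 -0.324   0.1047] 0.119
top orange 163 [ 0.5603 -0.1191  0.1475] 0.163
top spare 51 [ 0.4399 -0.0371  0.0777] 0.093
side 85 [0.463  0.3273 0.2233] [0.06  0.06  0.343] 0.395
side cap 483 [ 0.4386 -0.3241  0.1023] 0.114
side orange 306 [ 0.5599 -0.1203  0.1447] 0.159
side spare 146 [ 0.439  -0.038   0.0755] 0.091
```

View pics/side9.png

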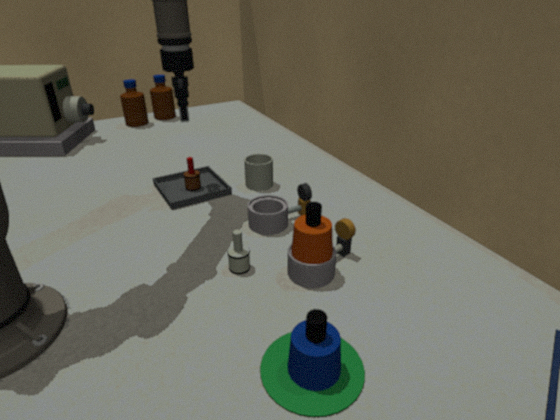

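View pics/top9.png

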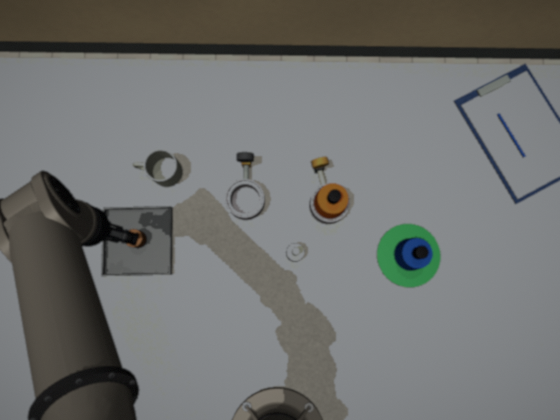

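The side view shows the filter upright in the tray at (192,175) and the cap upright on the mat at (316,350). The spare filter, orange cap and jug look as they did at the start, and the gripper is clear of everything. I'll hand in.

```bash
python3 -c "
from station import *
o=get_obs();print(o['t'],o['eef_pos'],abs(o['joint_vel']).max());hand_in()"
```

```text
22.5333 [0.46789364 0.35395093 0.26822534] 0.012234294108955318
the job is handed in; nothing more can be done
```

The job is done and handed in at about 22.5 s of the 69 s allowed. I lifted the blue cap off by its knob and set it on the mat, then lifted the used filter out by its stem and stood it in the tray. I let go of both before backing off.

**Last checks:**
- **Cap:** it stands knob up about 3 mm from the mat's centre. The side camera puts the knob top at 114 mm, against 113 mm expected.
- **Filter:** it looks upright near the tray's centre. The tool stopped at 139 mm as I set it down, which fits it resting on a 4 mm floor.
- **Left alone:** the orange cap and spare filter measured within about 2 mm of where they started. The jug I checked only by eye; it looks the same in the pictures.
- **Robot:** the gripper was open, clear of everything and nearly still.

**Weak or failed checks:**
- The last measurement of the filter's position did not work. The top view was blocked by the arm, and the side colour mask also picked up something in the background. Its final position therefore rests on the pictures and the tool's position at release.
- The top camera read the knob top about 5 mm high (119 mm), which I put down to its depth noise.

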